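# Lock the bayonet cap on the air-filter pot

## Robot

A 6-joint arm with a two-finger parallel gripper is mounted at the origin on a cart in front of the work surface, level with it; the furniture and walls round the work are solid. World frame = base frame: x ahead of the robot, y to its left, z up, the work surface at z = 0. Lengths are in m, angles in rad, forces in N, time in s.
With the tool pointing down it reaches from about 0.25 to 0.725 m from the base axis. Payload 4 kg.
Tool frame: the origin (TCP) lies midway between the tips of the shut fingers; the grasp point (between the pads) lies 19 mm behind it (bot.grip_point_offset is the distance from the TCP to the grasp point, in m); z points along the fingers, y is the line along which they close (so a half turn about z gives the same grasp; the last joint's range is limited). The gripper opens to 85 mm and grips with 20 to 120 N. Pads are 22 mm wide; open, the fingers measure 114 mm over their backs; the gripper's body (76 mm by 85 mm) begins 54 mm behind the grasp point. The pads swing forward as they close: fully open they stand 13 mm farther back than shut.
Start: joints at [-1.155, 0.241, 0.005, 1.335, 0, 1.571], TCP at [0.202, -0.457, 0.231] pointing down, gripper open.
Joint ranges: [-2.72, 2.72], [-1.05, 1.87], [-1.09, 1.28], [-1.99, 2.15], [-1.42, 1.44], [-3.14, 3.14]. Speed limits (rad/s): [2.79, 2.79, 3.14, 3.14, 3.14, 3.14].

## Interface

Orientations are given as a unit quaternion [x, y, z, w].
In Python, from workcell import bot gives the robot as it stands.
- The arm moves only by the tool step_arm, never from a script. Its argument "targets" is text: rows parted by semicolons, each of 7 numbers parted by spaces: the opening, from -1 (shut) to 1 (fully open), so that 0 is half open, then the shift along the world's x, y, z normalised to -1 to 1, where 1 is 0.5 m, then the turn, a rotation vector about the world's x, y, z normalised to -1 to 1, where 1 is pi/4 rad. In form: gripper x y z wx wy wz; .... A call has 1 to 10 rows; each row is the pose to reach, as a shift and turn from the pose commanded when the call began; what a row does not reach only later rows make up. A row lasts 1/12 s, in which the tool goes at most 41.7 mm and 7.16 degrees, less where a joint would pass 70% of its speed; a pose out of reach is approached as far as the arm can. A call with a number of a shift or a turn outside -1 to 1 is refused whole. A call with a gripper value outside its range is refused whole. The fingers move at their own pace and stop on an object; the grip force is fixed at half the most. Time passes only in rows, so rows that repeat a pose let the fingers close. It gives the time, the measured TCP pose, the force, the opening and the grip force at its end, in the units of the state.
- bot.get_obs(): the state, without advancing time (a new reading comes with each control period).
- bot.camera(name): name is "scene" or "top" or "wrist"; returns the picture (384x512x3 uint8, red, green, blue); there is no depth.
- bot.camera_info(name): a dict with "vertical_fov" (degrees; the focal length in pixels is half the picture's height over the tangent of half this angle, whatever the lens; pixels are square), "cx", "cy" (the principal point, pixels), "pose" (4x4, takes a point from camera to world coordinates). Camera axes: x right, y up, looking along -z (the intrinsics and any distortion apply to the point x, -y, -z); pixel columns grow to the right and rows downward; lengths in m; the calibration is good to about 2 mm. A picture is of the moment at which its call begins: read the wrist's pose just before it. camera_info takes no time and is no camera call; for the wrist camera it gives the pose at the moment of the call.
- bot.job_done(): hands the job in; it is judged then, once.
The state is a dict: "clock": time; "joint_pos": joint angles; "joint_vel": joint speeds; "tau": joint torques, N m; "eef_pos": TCP position; "tool_rot": TCP orientation; "ft_force": force on the tool from outside, world axes, zero at the start; "ft_torque": the same for the moment, N m; "grip_width": finger opening in m; "grasp_force": force on a finger pad.
Only numpy, scipy, OpenCV 4.12 (cv2) and the standard library are available. Lean on these libraries where they do the work, as an engineer would, in place of code of your own. Each camera call takes 0.05 s, during which the arm holds its last target. There are 200 camera calls.

## Task

Close the blue air-filter pot on the bench with the red bayonet cap; leave the grey plain cap where it is. Set the red cap into the mouth with its grip bar in line with the two slots so that its lugs drop in, press it down against the spring, turn it a quarter turn clockwise (seen from above) while pressing, and let go so that it stays locked down.

Things in the scene. Friction and masses are not known exactly. Their poses are not given: they have to be found in the camera images.
- cap_grip (a point): Red cap, loose, 82 mm high, z up: middle of its grip bar, 60 mm above its foot. Bar 64 mm along x, 16 along y, from -24 to +22 mm. Flange diameter 100, top at -24, underside at -30. Plug below it: diameter 70, tapered to 52 at the foot. Two steel lugs at +x and -x under the bar's ends: out to 48 mm from the axis, 14 wide, from -42 to -50 mm. Same after a half turn.
- pot_mouth (a point): Blue filter pot, fixed, 122 mm diameter, 75 high: centre of the mouth at rim height, z up. Lip 8 mm thick, opening 80 mm diameter; slots at +x and -x (white ticks), 30 mm wide, out to 56 mm; green dots at +y and -y mark locked lugs. With the cap's grip point 30 (flange on rim) to 34 mm above here, lugs pass under the lip and turn clockwise only, to stops at about 95 degrees.
- pot_plate (a joint): Black sprung plate inside the pot, m pressed down from 0 (its top 18 mm below the rim) to 0.016; 3.5 N at first, plus 0.35 N per mm. A cap laid in the slots rests on it with its grip point 42 mm above the mouth point and cannot turn; flange on rim presses it 0.012. Let go when turned, the cap rises to 34 mm and its lugs hold it (plate 0.008); not turned, it springs back to 42.
- spare_grip (a point): Grey cap, loose, not to be used: middle of its grip bar, 60 mm above its foot, bar along x. Same flange and bar as the red cap, but a plain grey plug of 90 mm diameter without lugs, too wide for the pot. Red and grey cap stand side by side, in either order.
Not all that is in view belongs to the job. Of the things that look like the part that bears cap_grip, the larger one is meant.

How it is judged:
By the outcome, as a careful person would: the job done as asked, in the order asked, and still so for the second after the job is handed in, with the robot touching nothing.
It also fails if it takes over 45 s, if anything falls off the work surface, if the arm or the gripper's body presses on something with over 40 N, if the wrist force passes 120 N, or if a joint passes its speed limit or range.

## Working session

There is one attempt and no reset: what is moved stays moved. The work goes in short steps, Python scripts to look and compute and a tool call to move; the robot and the scene stay as the last step left them, time stands still between calls to the robot, and variables do not carry over. Pictures are saved under pics/ and viewed, at most 10 in all, crops included, and the job is handed in when it is done.

Besides the shell and the picture viewer there is one more tool, called after "Emit:" by a JSON object that holds its "method" and its "body". step_arm: Moves the arm, as the interface text tells. Scaled input: -1 to 1 covers 0.5 m each way for a shift and pi/4 rad each way for a turn. Its arguments: {"type":"object","properties":{"targets":{"type":"string"}},"required":["targets"]}

```bash
mkdir -p pics; ls; python3 - <<'E'
from workcell import bot
import cv2,numpy as np
for n in("top","scene"):
    im=bot.camera(n); cv2.imwrite(f"pics/{n}0.png",im[:,:,::-1]); print(n,bot.camera_info(n))
o=bot.get_obs();print(o)
E
```

```text
pics
top {'vertical_fov': 56.1369182824449, 'cx': 250.8841391095141, 'cy': 191.25185201094448, 'pose': array([[ 0.02125146,  0.99595107, -0.08734895,  0.40577409],
       [-0.99975285,  0.02059923, -0.00836165, -0.09172138],
       [-0.00652847,  0.08750506,  0.99614268,  0.94772406],
       [ 0.        ,  0.        ,  0.        ,  1.        ]])}
scene {'vertical_fov': 42.22363851007338, 'cx': 248.69681356612168, 'cy': 191.9536726721872, 'pose': array([[ 0.80905175,  0.33795266, -0.4808568 , -0.034657  ],
       [-0.58729181,  0.4330043 , -0.68380963, -0.8109235 ],
       [-0.02288223,  0.83564064,  0.54879972,  0.66959538],
       [ 0.        ,  0.        ,  0.        ,  1.        ]])}
{'clock': 0.1, 'joint_pos': array([-1.15502369e+00,  2.41347969e-01,  3.84943335e-03,  1.33517186e+00,
       -3.23762045e-06,  1.57082000e+00]), 'joint_vel': array([-0.00295272, -0.00188884,  0.00449843,  0.00069817, -0.0001347 ,
       -0.00194227]), 'tau': array([ 4.08192818e-04, -3.73138368e+01,  2.53009540e+01,  1.08680935e-02,
       -3.46833005e-06,  3.25777464e-06]), 'eef_pos': array([ 0.20172171, -0.45689119,  0.23049317]), 'tool_rot': array([ 9.78471360e-01,  2.06380521e-01, -1.94991739e-04, -9.16524692e-04]), 'ft_force': array([ 0.2646578 , -0.04916662, -0.02895452]), 'ft_torque': array([-0.02599757, -0.01784247, -0.03393709]), 'grasp_force': 0.0, 'grip_width': 0.08556682114173934}
```

View pics/top0.png

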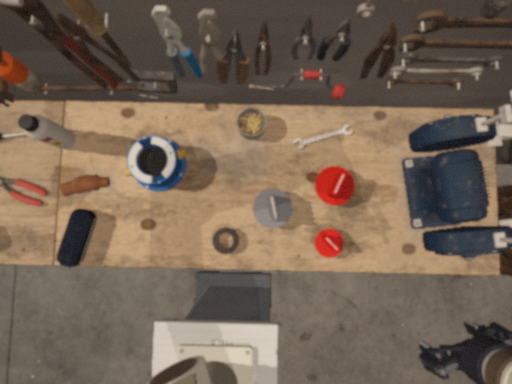

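View pics/scene0.png

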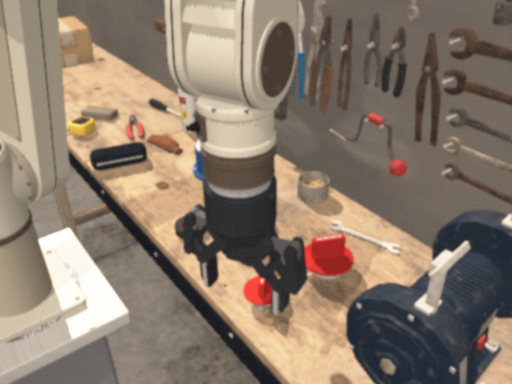

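The top view shows the large red cap near (335,186), the small red decoy at (329,243), the grey cap at (272,208) and the pot at (157,163). I'll zoom in on them and measure.

```bash
cat > h.py <<'E'
import numpy as np,cv2
def ray(info,u,v,z,h=384):
    f=h/2/np.tan(np.radians(info['vertical_fov'])/2)
    d=np.array([(u-info['cx'])/f,-(v-info['cy'])/f,-1.]); P=info['pose']
    d=P[:3,:3]@d; o=P[:3,3]; return o+d*(z-o[2])/d[2]
E
python3 - <<'E'
from workcell import bot
from h import *
im=cv2.imread("pics/top0.png"); i=bot.camera_info("top")
a=cv2.resize(im[125:205,115:195],(400,400),interpolation=cv2.INTER_CUBIC)
b=cv2.resize(im[146:226,295:375],(400,400),interpolation=cv2.INTER_CUBIC)
cv2.imwrite("pics/c1.png",np.hstack([a,b]))
hsv=cv2.cvtColor(im,cv2.COLOR_BGR2HSV)
red=(((hsv[...,0]<8)|(hsv[...,0]>172))&(hsv[...,1]>150)&(hsv[...,2]>80)).astype(np.uint8)
n,_,st,c=cv2.connectedComponentsWithStats(red)
for k in range(1,n):
    if st[k,4]>200: print(c[k],st[k],ray(i,*c[k],0.04))
print("grey",ray(i,272,208,.04),"pot",ray(i,157,161,.075))
E
```

```text
[334.15969257 185.46712212] [ 314  166   41   40 1171] [ 0.50441903 -0.29448009  0.04      ]
[328.46855346 242.47955975] [314 228  30  30 636] [ 0.36104311 -0.28044871  0.04      ]
grey [ 0.44411967 -0.13819391  0.04      ] pot [0.55208706 0.14767984 0.075     ]
```

View pics/c1.png

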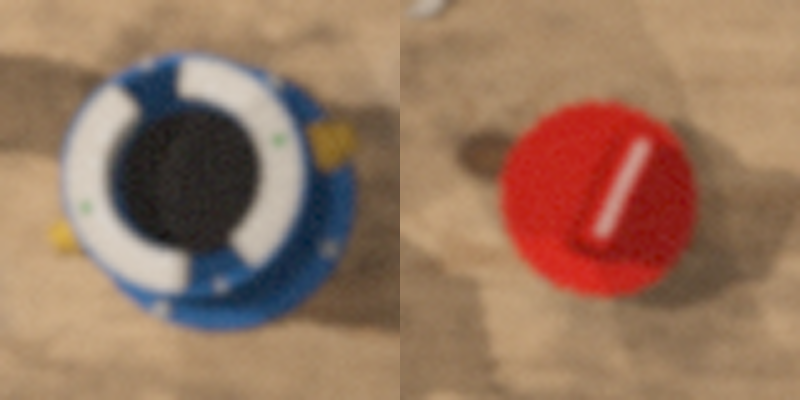

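The crop shows the pot's ticks at about (148,62) and (222,286) and the bar stripe from (602,235) to (645,140). That puts the slots at roughly +18° and the bar at roughly -25°. I'll move above the red cap and turn so the gripper yaw ends at 155°, which keeps joint 6 near the middle of its range.

Emit:
{"method": "step_arm", "body": {"targets": "1 0.6 0.33 0 0 0 1; 1 0.6 0.33 0 0 0 1; 1 0.6 0.33 0 0 0 1; 1 0.6 0.33 0 0 0 1; 1 0.6 0.33 0 0 0 1; 1 0.6 0.33 0 0 0 1; 1 0.6 0.33 0 0 0 1; 1 0.6 0.33 0 0 0 1; 1 0.6 0.33 0 0 0 1; 1 0.6 0.33 0 0 0 1"}}

```text
clock: 0.93
eef_pos: [0.5042, -0.2901, 0.23]
tool_rot: [0.824, 0.567, -0.0, -0.001]
ft_force: [-0.0, -1.2, 0.3]
grip_width: 0.0855
grasp_force: 0.0
```

Emit:
{"method": "step_arm", "body": {"targets": "1 0 0 0 0 0 1; 1 0 0 0 0 0 1; 1 0 0 0 0 0 1; 1 0 0 0 0 0 1; 1 0 0 0 0 0 1; 1 0 0 0 0 0 1; 1 0 0 0 0 0 1"}}

```text
clock: 1.52
eef_pos: [0.5002, -0.2934, 0.2311]
tool_rot: [0.545, 0.839, -0.0, -0.001]
ft_force: [0.5, -0.0, -0.2]
grip_width: 0.0852
grasp_force: 0.0
```

Emit:
{"method": "step_arm", "body": {"targets": "1 0 0 0 0 0 0.9; 1 0 0 0 0 0 0.9; 1 0 0 0 0 0 0.9; 1 0 0 0 0 0 0.9; 1 0 0 0 0 0 0.9; 1 0 0 0 0 0 0.9; 1 0 0 0 0 0 0.9"}}

```text
clock: 2.1
eef_pos: [0.5003, -0.2934, 0.2311]
tool_rot: [0.223, 0.975, -0.0, -0.001]
ft_force: [-0.1, -0.2, 0.1]
grip_width: 0.0854
grasp_force: 0.0
```

```bash
python3 - <<'E'
from workcell import bot
from h import *
from scipy.spatial.transform import Rotation as R
o=bot.get_obs(); i=bot.camera_info("wrist"); im=bot.camera("wrist"); cv2.imwrite("pics/w1.png",im[:,:,::-1])
np.save("w1.npy",i,allow_pickle=True)
print(o['eef_pos'],o['joint_pos'],R.from_quat(o['tool_rot']).as_matrix()[:2,0],o['clock'],i)
E
```

```text
[ 0.50028463 -0.29336266  0.23109434] [-5.30069131e-01  4.02791676e-01  2.32290369e-01  1.40151983e+00
 -5.42746260e-04 -8.11394129e-02] [-0.90091142  0.43400116] 2.1 {'vertical_fov': 60.85074393007854, 'cx': 255.1239687550489, 'cy': 188.2535420516763, 'pose': array([[ 4.34444502e-01, -8.58859637e-01, -2.71326555e-01,
         4.30687764e-01],
       [ 9.00698574e-01,  4.14186755e-01,  1.31116019e-01,
        -2.60284685e-01],
       [-2.30391028e-04, -3.01346075e-01,  9.53514809e-01,
         3.73722935e-01],
       [ 0.00000000e+00,  0.00000000e+00,  0.00000000e+00,
         1.00000000e+00]])}
```

View pics/w1.png

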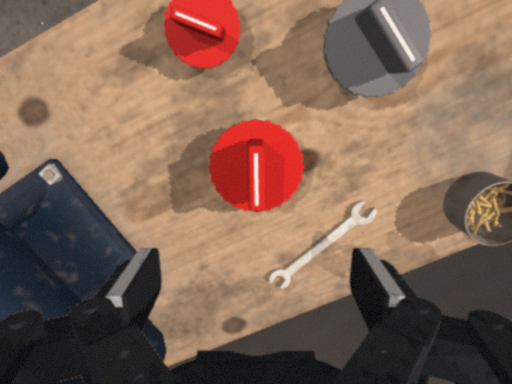

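The wrist view shows the large red cap at (256,165) with its bar stripe vertical, from about (256,153) to (257,206).

```bash
python3 - <<'E'
from h import *
i=np.load("w1.npy",allow_pickle=True).item(); im=cv2.imread("pics/w1.png"); hsv=cv2.cvtColor(im,cv2.COLOR_BGR2HSV)
red=((hsv[...,0]<8)|(hsv[...,0]>172))&(hsv[...,1]>150)&(hsv[...,2]>80)
red[:110]=0; red[220:]=0
w=((hsv[...,1]<90)&(hsv[...,2]>150)); w[:145]=0;w[212:]=0;w[:,:240]=0;w[:,272:]=0
def P(m,z):
    v,u=np.nonzero(m); return np.array([ray(i,a,b,z)[:2] for a,b in zip(u,v)])
s=P(w,.082); r=cv2.minAreaRect(s.astype(np.float32)*1000); c=s.mean(0); e=np.linalg.svd(s-c)[2][0]
print("bar",len(s),c,r,np.degrees(np.arctan2(e[1],e[0])))
f=P(red,.036); print("flange",cv2.minEnclosingCircle(f.astype(np.float32)*1000), f.mean(0))
# pot from top
from workcell import bot
t=bot.camera_info("top"); g=lambda x,y:ray(t,115+x/5,125+y/5,.075)[:2]
a,b,c,d=g(148,62),g(222,286),g(87,207),g(279,140)
print((a+b)/2,(c+d)/2,np.degrees(np.arctan2(*(a-b)[::-1])),np.degrees(np.arctan2(*(c-d)[::-1])),np.linalg.norm(a-b))
print(bot.grip_point_offset)
E
```

```text
bar 191 [ 0.50536557 -0.29563956] ((506.43695068359375, -296.154541015625), (3.3347620964050293, 50.172996520996094), 65.75980377197266) -24.407265397258453
flange ((505.8511657714844, -295.5308532714844), 51.15809631347656) [ 0.504166   -0.29473571]
[0.55513096 0.16022987] [0.55506993 0.16104786] 20.563872095319038 110.72402032880187 0.11804226264085206
0.0187
```

Cap centre is about (0.506, -0.296) with the bar at -24.4°. I'll descend and grip.

Emit:
{"method": "step_arm", "body": {"targets": "1 0.011 -0.005 -0.1 0 0 0.03; 1 0.011 -0.005 -0.18 0 0 0.03; 1 0.011 -0.005 -0.24 0 0 0.03; 1 0.011 -0.005 -0.3 0 0 0.03; 1 0.011 -0.005 -0.34 0 0 0.03; 1 0.011 -0.005 -0.36 0 0 0.03; 1 0.011 -0.005 -0.374 0 0 0.03; 1 0.011 -0.005 -0.374 0 0 0.03; 1 0.011 -0.005 -0.374 0 0 0.03"}}

```text
clock: 2.9
eef_pos: [0.5081, -0.2956, 0.0454]
tool_rot: [0.211, 0.977, -0.0, 0.001]
ft_force: [0.8, -0.3, -0.6]
grip_width: 0.0852
grasp_force: 0.0
```

Emit:
{"method": "step_arm", "body": {"targets": "-1 0 0 0 0 0 0; -1 0 0 0 0 0 0; -1 0 0 0 0 0 0; -1 0 0 0 0 0 0; -1 0 0 0 0 0 0; -1 0 0 0 0 0 0; -1 0 0 0 0 0 0; -1 0 0 0 0 0 0; -1 0 0 0 0 0 0; -1 0 0 0 0 0 0"}}

```text
clock: 3.73
eef_pos: [0.5076, -0.2951, 0.0446]
tool_rot: [0.211, 0.978, -0.0, 0.0]
ft_force: [-1.0, -0.6, 3.4]
grip_width: 0.0153
grasp_force: 60.8
```

The grip is good: 15.3 mm opening at 61 N. I'll lift and move to a spot from which the wrist camera can see the pot.

Emit:
{"method": "step_arm", "body": {"targets": "-1 0 0 0.06 0 0 0; -1 0 0 0.13 0 0 0; -1 0 0 0.21 0 0 0; -1 0 0 0.29 0 0 0; -1 0 0 0.36 0 0 0; -1 0 0 0.4 0 0 0; -1 0.02 0.07 0.4 0 0 0; -1 0.04 0.14 0.4 0 0 0; -1 0.06 0.21 0.4 0 0 0; -1 0.08 0.28 0.4 0 0 0"}}

```text
clock: 4.57
eef_pos: [0.5471, -0.1535, 0.2434]
tool_rot: [0.211, 0.977, 0.0, -0.001]
ft_force: [-0.0, -0.8, -2.8]
grip_width: 0.0157
grasp_force: 60.1
```

Emit:
{"method": "step_arm", "body": {"targets": "-1 0.02 0.07 0 0 0 -0.15; -1 0.04 0.14 0 0 0 -0.3; -1 0.06 0.21 0 0 0 -0.45; -1 0.08 0.28 0 0 0 -0.6; -1 0.1 0.35 0 0 0 -0.75; -1 0.1 0.38 0 0 0 -0.9; -1 0.1 0.4 0 0 0 -1; -1 0.1 0.41 0 0 0 -1; -1 0.1 0.41 0 0 0 -1"}}

```text
clock: 5.32
eef_pos: [0.5969, 0.0513, 0.2432]
tool_rot: [0.567, 0.824, -0.001, -0.001]
ft_force: [0.5, -0.5, -1.5]
grip_width: 0.0154
grasp_force: 60.1
```

```bash
python3 - <<'E'
from workcell import bot
from h import *
from scipy.spatial.transform import Rotation as R
o=bot.get_obs(); i=bot.camera_info("wrist"); im=bot.camera("wrist"); cv2.imwrite("pics/w2.png",im[:,:,::-1])
np.save("w2.npy",i,allow_pickle=True)
print(o['eef_pos'],o['joint_pos'],R.from_quat(o['tool_rot']).as_matrix()[:2,0],o['ft_force'],o['grip_width'])
E
```

```text
[0.59693094 0.05132576 0.24322317] [8.56348610e-02 4.40702926e-01 3.21136640e-01 1.45334365e+00
 2.70287119e-04 1.29152517e+00] [-0.35686034  0.93415737] [ 0.51555076 -0.51474649 -1.50435637] 0.015350985444487795
```

View pics/w2.png

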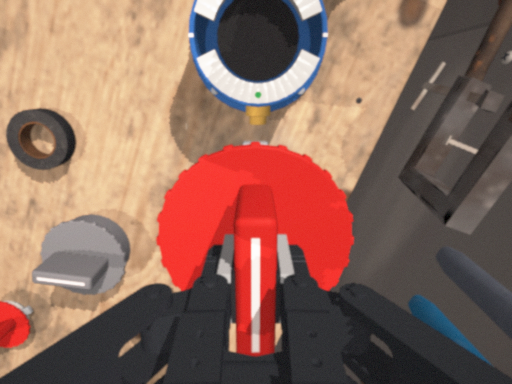

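The wrist view shows the pot with ticks near (192,36) and (326,36) and a green dot at (258,95). The held cap is straight, with its stripe at x≈256 from row 238 to row 352.

```bash
python3 - <<'E'
from h import *
i=np.load("w2.npy",allow_pickle=True).item(); im=cv2.imread("pics/w2.png"); hsv=cv2.cvtColor(im,cv2.COLOR_BGR2HSV)
g=(hsv[...,0]>45)&(hsv[...,0]<80)&(hsv[...,1]>80); g[:80]=0;g[110:]=0;g[:,240:]&=True;g[:,:240]=0;g[:,280:]=0
v,u=np.nonzero(g); G=ray(i,u.mean(),v.mean(),.075)[:2]; print("green",u.mean(),v.mean(),G)
w=(hsv[...,1]<70)&(hsv[...,2]>150)
n,_,st,c=cv2.connectedComponentsWithStats(w[:80,170:350].astype(np.uint8))
for k in range(1,n):
    if st[k,4]>2: print(c[k]+[170,0],st[k])
s=w.copy(); s[:220]=0; s[360:]=0; s[:,:245]=0; s[:,268:]=0
v,u=np.nonzero(s); print("stripe",u.min(),u.max(),v.min(),v.max())
tz=.2432+.0154+.022
p,q=ray(i,u[v<245].mean(),v.min(),tz),ray(i,u[v>345].mean(),v.max()+1,tz); print(p,q,(p+q)/2,np.linalg.norm(p-q),np.degrees(np.arctan2(*(p-q)[:2][::-1])))
T=[ray(i,191.5,36,.075)[:2],ray(i,326,36,.075)[:2]]; print(T,sum(T)/2,np.linalg.norm(T[0]-T[1]),np.degrees(np.arctan2(*(T[0]-T[1])[::-1])))
# opening circle (dark) at rim: inner edge of white lip
b=(hsv[...,0]>95)&(hsv[...,0]<125)&(hsv[...,1]>120)&(hsv[...,2]>60)
b|=w; b[115:]=0; b[:,:185]=0; b[:,335:]=0
E
```

```text
green 257.63157894736844 94.21052631578948 [0.57408773 0.116128  ]
[189.85869565  26.30434783] [18  0  7 48 92]
[207.42964824   7.64070352] [ 24   0  29  20 398]
[307.9921875    7.36458333] [123   0  29  20 384]
[326.          33.05128205] [153  27   6  11  39]
[325.68421053  45.42105263] [154  39   4  14  19]
[214.27936963  66.88108883] [ 27  49  46  31 698]
[301.06240929  67.05370102] [104  49  46  31 689]
[190.25  51.25] [20 50  2  3  4]
[323.66666667  54.66666667] [153  54   2   2   3]
[320.66666667  64.33333333] [150  64   2   2   3]
stripe 251 259 238 351
[0.58781375 0.0746648  0.2806    ] [0.60573046 0.02756864 0.2806    ] [0.59677211 0.05111672 0.2806    ] 0.050389050198411466 110.82822642151517
[array([0.50292141, 0.14104904]), array([0.61215119, 0.18269505])] [0.5575363  0.16187204] 0.11689967844976851 -159.12966259689256
```

Emit:
{"method": "step_arm", "body": {"targets": "-1 -0.02 0.06 0 0 0 0.14; -1 -0.04 0.12 0 0 0 0.28; -1 -0.06 0.18 0 0 0 0.42; -1 -0.08 0.22 0 0 0 0.56; -1 -0.08 0.22 0 0 0 0.7; -1 -0.08 0.22 0 0 0 0.84; -1 -0.08 0.22 0 0 0 1; -1 -0.08 0.22 0 0 0 1"}}

```text
clock: 6.03
eef_pos: [0.5575, 0.1589, 0.2442]
tool_rot: [0.21, 0.978, -0.0, -0.0]
ft_force: [0.5, 0.2, -2.2]
grip_width: 0.015
grasp_force: 60.1
```

Emit:
{"method": "step_arm", "body": {"targets": "-1 0 0 -0.02 0 0 0.14; -1 0 0 -0.04 0 0 0.28; -1 0 0 -0.06 0 0 0.42; -1 0 0 -0.08 0 0 0.56; -1 0 0 -0.09 0 0 0.7; -1 0 0 -0.1 0 0 0.84; -1 0 0 -0.1 0 0 1; -1 0 0 -0.1 0 0 1; -1 0 0 -0.1 0 0 1"}}

```text
clock: 6.78
eef_pos: [0.5576, 0.1592, 0.1943]
tool_rot: [-0.177, 0.984, -0.0, -0.0]
ft_force: [-0.4, -0.1, -2.1]
grip_width: 0.015
grasp_force: 60.1
```

```bash
python3 - <<'E'
from workcell import bot
from h import *
from scipy.spatial.transform import Rotation as R
o=bot.get_obs(); x=R.from_quat(o['tool_rot']).as_matrix()[:2,0]
print(o['eef_pos'],np.degrees(np.arctan2(x[1],x[0])),o['joint_pos'][5],o['ft_force'])
cv2.imwrite("pics/s2.png",cv2.resize(bot.camera("scene")[60:220,120:340,::-1],None,fx=3,fy=3,interpolation=cv2.INTER_CUBIC))
E
```

```text
[0.55763795 0.15915294 0.19428763] -159.66248757937836 -0.07688150128213386 [-0.40093046 -0.08213444 -2.13115842]
```

View pics/s2.png

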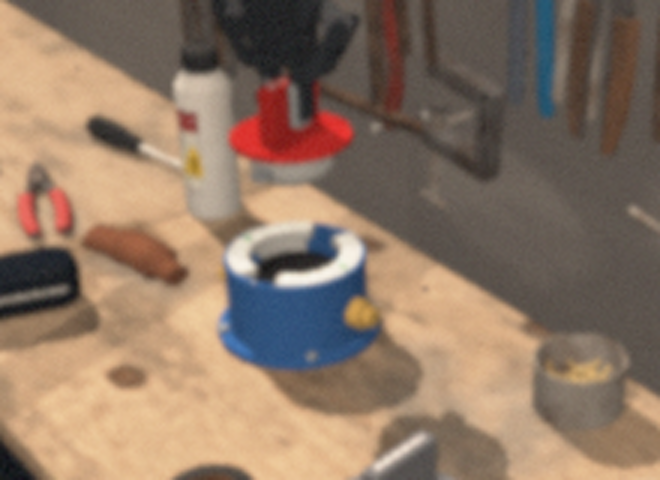

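The scene view shows the cap centred above the pot, still clear of it. I'll lower it so the lugs enter the slots, stopping just above the plate.

Emit:
{"method": "step_arm", "body": {"targets": "-1 0 0.004 -0.05 0 0 0; -1 0 0.004 -0.09 0 0 0; -1 0 0.004 -0.12 0 0 0; -1 0 0.004 -0.14 0 0 0; -1 0 0.004 -0.15 0 0 0; -1 0 0.004 -0.16 0 0 0; -1 0 0.004 -0.17 0 0 0; -1 0 0.004 -0.178 0 0 0; -1 0 0.004 -0.178 0 0 0; -1 0 0.004 -0.178 0 0 0"}}

```text
clock: 7.67
eef_pos: [0.5577, 0.1622, 0.1056]
tool_rot: [-0.179, 0.984, 0.0, 0.0]
ft_force: [-0.4, 0.8, -1.7]
grip_width: 0.0156
grasp_force: 60.2
```

No contact force yet, with the lugs about 4 mm below the rim. Now I'll press to about 31.5 mm above the mouth.

Emit:
{"method": "step_arm", "body": {"targets": "-1 0 0 -0.006 0 0 0; -1 0 0 -0.012 0 0 0; -1 0 0 -0.018 0 0 0; -1 0 0 -0.024 0 0 0; -1 0 0 -0.029 0 0 0; -1 0 0 -0.029 0 0 0; -1 0 0 -0.029 0 0 0"}}

```text
clock: 8.25
eef_pos: [0.5583, 0.1623, 0.0915]
tool_rot: [-0.179, 0.984, 0.0, 0.001]
ft_force: [0.7, -0.1, 3.7]
grip_width: 0.0151
grasp_force: 61.0
```

Force rose about 6 N, so the plate is sprung. I'll feel for the flange on the rim with small steps.

Emit:
{"method": "step_arm", "body": {"targets": "-1 0 0 -0.002 0 0 0; -1 0 0 -0.003 0 0 0; -1 0 0 -0.003 0 0 0; -1 0 0 -0.003 0 0 0"}}

```text
clock: 8.58
eef_pos: [0.5582, 0.1623, 0.0898]
tool_rot: [-0.179, 0.984, 0.0, 0.001]
ft_force: [2.2, 0.2, 5.3]
grip_width: 0.0152
grasp_force: 61.1
```

Emit:
{"method": "step_arm", "body": {"targets": "-1 0 0 -0.001 0 0 0; -1 0 0 -0.002 0 0 0; -1 0 0 -0.002 0 0 0; -1 0 0 -0.002 0 0 0"}}

```text
clock: 8.92
eef_pos: [0.5583, 0.1623, 0.0896]
tool_rot: [-0.179, 0.984, 0.0, 0.001]
ft_force: [1.0, -0.9, 9.6]
grip_width: 0.0153
grasp_force: 61.8
```

The flange meets the rim at TCP z ≈ 0.0896, as predicted. I'll back off about 1 mm and turn clockwise.

Emit:
{"method": "step_arm", "body": {"targets": "-1 0 0 0.002 0 0 0; -1 0 0 0.002 0 0 -0.1; -1 0 0 0.002 0 0 -0.2; -1 0 0 0.002 0 0 -0.3; -1 0 0 0.002 0 0 -0.4; -1 0 0 0.002 0 0 -0.5; -1 0 0 0.002 0 0 -0.5; -1 0 0 0.002 0 0 -0.5"}}

```text
clock: 9.58
eef_pos: [0.5568, 0.1625, 0.0896]
tool_rot: [0.016, 1.0, 0.0, -0.0]
ft_force: [-1.1, 0.3, 6.7]
grip_width: 0.0154
grasp_force: 61.4
```

Turning freely at 22° with about 8 N net. I'll continue.

Emit:
{"method": "step_arm", "body": {"targets": "-1 0 0 0 0 0 -0.1; -1 0 0 0 0 0 -0.2; -1 0 0 0 0 0 -0.3; -1 0 0 0 0 0 -0.4; -1 0 0 0 0 0 -0.5; -1 0 0 0 0 0 -0.6; -1 0 0 0 0 0 -0.7; -1 0 0 0 0 0 -0.8; -1 0 0 0 0 0 -0.9; -1 0 0 0 0 0 -1"}}

```text
clock: 10.42
eef_pos: [0.5572, 0.1628, 0.0897]
tool_rot: [0.399, 0.917, 0.001, -0.0]
ft_force: [-0.4, 1.4, 5.7]
grip_width: 0.0153
grasp_force: 61.3
```

Emit:
{"method": "step_arm", "body": {"targets": "-1 0 0 0 0 0 -0.1; -1 0 0 0 0 0 -0.2; -1 0 0 0 0 0 -0.3; -1 0 0 0 0 0 -0.4; -1 0 0 0 0 0 -0.5; -1 0 0 0 0 0 -0.5; -1 0 0 0 0 0 -0.5"}}

```text
clock: 11.0
eef_pos: [0.5574, 0.1626, 0.0897]
tool_rot: [0.569, 0.823, 0.0, -0.0]
ft_force: [-0.1, 1.5, 5.5]
grip_width: 0.0152
grasp_force: 61.3
```

```bash
python3 - <<'E'
from workcell import bot
from h import *
from scipy.spatial.transform import Rotation as R
o=bot.get_obs(); x=R.from_quat(o['tool_rot']).as_matrix()[:2,0]
print(o['eef_pos'],np.degrees(np.arctan2(x[1],x[0])),o['ft_force'],o['ft_torque'])
E
```

```text
[0.55736532 0.16258317 0.08967027] 110.68594918264519 [-0.06906467  1.49886922  5.46367833] [ 0.22984015 -0.09599871 -0.03675281]
```

The cap has turned the full 90° with only slight torque. I'll ease up 4 mm onto the lugs, open the gripper and retreat.

Emit:
{"method": "step_arm", "body": {"targets": "-1 0 0 0.002 0 0 0; -1 0 0 0.005 0 0 0; -1 0 0 0.008 0 0 0; -1 0 0 0.008 0 0 0"}}

```text
clock: 11.33
eef_pos: [0.5574, 0.1624, 0.0934]
tool_rot: [0.569, 0.823, 0.0, -0.0]
ft_force: [1.0, 1.7, 3.4]
grip_width: 0.0151
grasp_force: 60.9
```

Emit:
{"method": "step_arm", "body": {"targets": "1 0 0 0 0 0 0; 1 0 0 0 0 0 0; 1 0 0 0 0 0 0; 1 0 0 0 0 0 0; 1 0 0 0 0 0 0; 1 0 0 0 0 0 0; 1 0 0 0 0 0 0; 1 0 0 0 0 0 0; 1 0 0 0 0 0 0; 1 0 0 0 0 0 0"}}

```text
clock: 12.17
eef_pos: [0.5575, 0.1621, 0.0933]
tool_rot: [0.569, 0.823, 0.0, 0.0]
ft_force: [-0.2, -0.1, -0.6]
grip_width: 0.0855
grasp_force: 0.0
```

Emit:
{"method": "step_arm", "body": {"targets": "1 0 0 0.03 0 0 0; 1 0 0 0.08 0 0 0; 1 0 0 0.14 0 0 0; 1 0 0 0.2 0 0 0; 1 0 0 0.26 0 0 0; 1 0 -0.07 0.3 0 0 0; 1 0 -0.14 0.3 0 0 0; 1 0 -0.21 0.3 0 0 0; 1 0 -0.25 0.3 0 0 0; 1 0 -0.25 0.3 0 0 0"}}

```text
clock: 13.0
eef_pos: [0.5574, 0.0332, 0.2438]
tool_rot: [0.571, 0.821, -0.0, 0.001]
ft_force: [0.5, 0.6, 0.4]
grip_width: 0.0856
grasp_force: 0.0
```

```bash
python3 - <<'E'
from workcell import bot
from h import *
o=bot.get_obs(); i=bot.camera_info("wrist"); im=bot.camera("wrist"); np.save("w3.npy",i,allow_pickle=True); cv2.imwrite("pics/w3.png",im[:,:,::-1])
cv2.imwrite("pics/s3.png",cv2.resize(bot.camera("scene")[80:200,130:330,::-1],None,fx=3,fy=3,interpolation=cv2.INTER_CUBIC))
print(o['eef_pos'],o['ft_force'],o['clock'])
E
```

```text
[0.55737425 0.03317878 0.24377748] [0.46383773 0.59694158 0.40463275] 13.0
```

View pics/w3.png

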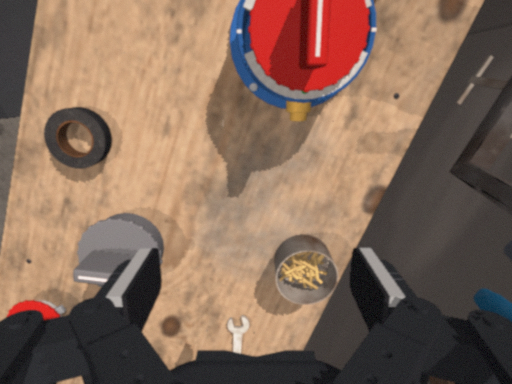

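View pics/s3.png

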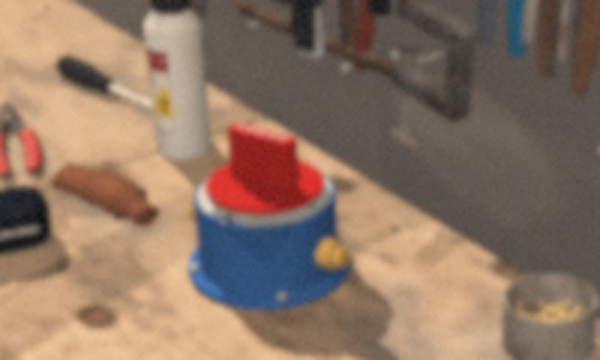

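The wrist view shows the cap's bar (318,30) in line with the knob and green-dot axis. The scene view shows the flange level and just above the rim, so the cap is locked. I'll hand it in.

```bash
python3 -c "
from workcell import bot
print(bot.job_done())"
```

```text
the job is handed in; nothing more can be done
None
```

The red cap is in the pot, pressed down, turned 90° clockwise and released; the last pictures show it sitting level and held down, the grey cap was not touched, and the job was handed in after about 13 s (no verdict was returned).

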